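# Make up the toy-safety gauge case at the inspection bench

### The job

Make up the gauge case: swing its clear flap up and right back past upright and leave it open, then put the plate gauge with the round hole over the boss, the larger knob weight inside the ring and the square point tester centred in its two saddles. Set each down flat, gently and not dropped. The plate with the slot, the small weight and the marker are not part of the kit: leave them where they are.

Things in the scene. Friction and masses are not known exactly. Their poses are not given: they have to be found in the camera images.
- hole_gauge: Belongs in the case. Square aluminium plate 58 x 58 mm, 20 mm thick, lying flat, with one round through hole of 44.5 mm in its middle; about 100 g. Origin: centre of its underside; x and y along its sides, z up.
- big_weight: Belongs in the case. The larger steel knob weight, standing: round body 32 mm diameter and 22 mm high, a narrow neck, a knob of 22 mm diameter on top, 38 mm high in all, about 200 g. Origin: centre of its underside, z up.
- tester: Belongs in the case. Point tester, lying: steel barrel 16 x 16 mm square and 70 mm long, a thin round nose (9, then 5 mm) 22 mm long at its +x end, a round clear cap (12 mm across, 12 mm long) at its -x end; 104 mm overall, about 70 g. Origin: middle of the barrel on its axis, 8 mm above what it lies on; x along the barrel.
- slot_gauge: Does not belong; leave it. Aluminium plate 58 x 58 x 20 mm like the round-hole gauge, but its opening is a rectangular slot of 20 x 44 mm. Origin: centre of its underside.
- small_weight: Does not belong; leave it. Steel knob weight of the same shape but small: 20 mm diameter, 24 mm high. Origin: centre of its underside.
- marker: Does not belong; leave it. Round plastic marker pen, lying, 20 to 22 mm thick with blunt ends, capped, 100 mm long. Origin: on its axis at half length, 11 mm above the table; x along it.
- nest_boss: Fixed black plate, 120 (x) by 90 (y) mm, 6 mm thick, with a round pale boss in its middle, 26 mm across and 8 mm high: place of the round-hole gauge, flat, its hole round the boss. Origin: centre of its underside; upper face at z = 6 mm. The three nests stand in the case's well side by side along their y, 95 mm apart, in any order, all turned alike.
- nest_ring: Fixed black plate as nest_boss, but with a low pale ring in its middle, 54 mm inside, 62 outside, 6 high: place of the larger weight, standing inside the ring. The well round the nests is 130 (x) by 310 (y) mm inside, centred on the middle nest; walls 5 mm thick, tops 46 mm above the nests' undersides; a tier no higher than that runs on 90 mm behind (+x).
- nest_saddles: Fixed black plate as nest_boss, but with two pale saddles 68 mm apart along its x, each a pair of lugs 8 mm long, 34 mm apart inside and 10 mm high: place of the tester, lying centred along the nest's x, between the lugs of both saddles, either way round. The space between the saddles is free for fingers.
- flap_handle (a point): Middle of the clear flap's handle: a round white bar 10 mm thick, 76 long, along this y, 22 mm above the flap (4 thick, 300 wide, over the nests). The frame turns with the flap: z its outward normal (up when shut, may start ajar); hinge axis along y at x +122, z -26 mm (far side); front edge at x -16 mm. Stiff hinge stays at any angle, 2 N moves it; stop at 2.2 rad, leaning away from the robot.

How it is judged:
On the way:
1. the flap is swung up past upright (angle between flap_handle's own z axis and vertical above 1.5 rad), for 0.2 s.
At the end, for the whole second after the job is handed in: Flap open (over 1.4 rad); round-hole gauge flat over the boss (within 13 mm), larger weight standing in the ring (15 mm), tester lying between both pairs of lugs (15 mm, 0.3 rad), all at rest; slot gauge, small weight and marker within 30 mm of where they were (angle between flap_handle's own z axis and vertical above 1.4 rad and horizontal distance between hole_gauge and nest_boss below 0.013 m and z of hole_gauge in the frame of nest_boss below 0.009 m and angle between each of hole_gauge, big_weight's own z axis and vertical below 0.1 rad and horizontal distance between big_weight and nest_ring below 0.015 m and z of big_weight in the frame of nest_ring below 0.009 m and horizontal distance between tester and nest_saddles below 0.015 m and z of tester in the frame of nest_saddles below 0.018 m and angle between the x axis of tester and the x axis of nest_saddles, either way round below 0.3 rad and linear speed of each of hole_gauge, big_weight, tester below 0.02 m/s and distance of each of slot_gauge, small_weight, marker from where it was at the start of the episode below 0.03 m); the robot touches nothing.
It fails at once if a look-alike is carried off or knocked away (distance of any of slot_gauge, small_weight, marker from where it was at the start of the episode above 0.04 m).
It fails at once if a gauge is dropped or slammed into its nest (contact force between big_weight and nest_ring above 60 N or contact force between hole_gauge and nest_boss above 60 N or contact force between tester and nest_saddles above 60 N).
It also fails if it takes over 131 s, if anything falls off the work surface, if the arm or the gripper's body presses on something with over 40 N, if the wrist force passes 120 N, or if a joint passes its speed limit or range.

### The arm

A 6-joint arm with a two-finger parallel gripper is mounted at the origin on the work surface. World frame = base frame: x ahead of the robot, y to its left, z up, the work surface at z = 0. Lengths are in m, angles in rad, forces in N, time in s.
With the tool pointing down it reaches from about 0.35 to 0.95 m from the base axis. Payload 17.4 kg.
Tool frame: the origin (TCP) lies midway between the tips of the shut fingers; the grasp point (between the pads) lies 19 mm behind it; z points along the fingers, y is the line along which they close (so a half turn about z gives the same grasp; the last joint's range is limited). The gripper opens to 93 mm and grips with 3 to 60 N. Pads are 15 mm wide; open, the fingers measure 128 mm over their backs; the gripper's body (75 mm by 188 mm) begins 65 mm behind the grasp point.
Start: joints at [1.083, 0.116, 1.442, -0, 1.584, -0.038], TCP at [0.293, 0.608, 0.219] pointing down, gripper open.
Joint ranges: [-2.83, 2.83], [-0.83, 2.19], [0.07, 2.5], [-1.14, 4.28], [0.01, 3], [-2.97, 2.97]. Speed limits (rad/s): [1.89, 1.89, 2.22, 3.14, 3.14, 3.14].

### API

Orientations are given as a 3x3 rotation matrix whose columns are the frame's x, y, z axes.
In Python, from rig import ctrl, imaging gives the robot as it stands.
- The arm moves only by the tool step_arm, never from a script. Its argument "rows" is a list that holds one entry, the list of rows, each a list of 5 numbers: the opening, from 0 (shut) to 1 (fully open), then the shift along the tool's x, y, z in shares of 1000 mm (1.0 is 1000 mm), then the turn about the tool's z in normalised numbers (1 is 180 degrees). A call has 1 to 20 rows; each row is the pose to reach, as a shift and turn from the pose commanded when the call began, along the tool's axes at that moment; what a row does not reach only later rows make up. A row lasts 1/10 s, in which the tool goes at most 50 mm and 8.59 degrees, less where a joint would pass 70% of its speed; a pose out of reach is approached as far as the arm can. Shift and turn numbers lie between -1 and 1, and a call with a number outside is refused. A call with a gripper value outside its range is refused whole. The fingers move at their own pace and stop on an object; the grip force is fixed at half the most. Time passes only in rows, so rows that repeat a pose let the fingers close. It gives the time, the measured TCP pose, the force, the opening and the grip force at its end, in the units of the state.
- ctrl.state(): the state, without advancing time (a new reading comes with each control period).
- imaging.read_camera(name): name is "scene" or "top" or "wrist"; returns a dict with "frame" (480x640x3 uint8, blue, green, red), "fovy" (degrees; the focal length in pixels is half the picture's height over the tangent of half this angle, whatever the lens; pixels are square), "cx", "cy" (the principal point, pixels), "R" (3x3) and "t" (3): a world point X has camera coordinates R X + t; the wrist camera has in their place "tool_from_camera" (4x4, takes a point from camera to tool coordinates, whose origin is the TCP and whose axes are the flange's). Camera axes: x right, y down, z forward; pixel columns grow to the right and rows downward; lengths in m; the calibration is good to about 2 mm. A picture is of the moment at which its call begins: read the wrist's pose just before it. There is no depth.
- ctrl.hand_in(): hands the job in; it is judged then, once.
The state is a dict: "time_s": time; "q": joint angles; "joint_velocities": joint speeds; "joint_torque": joint torques, N m; "ee_pos": TCP position; "ee_rot": TCP orientation; "force": force on the tool from outside, world axes, zero at the start; "wrist_torque": the same for the moment, N m; "grip_width": opening from 0.0 (shut) to 1.0 (fully open); "grasp_force": force on a finger pad.
Only numpy, scipy, OpenCV 4.12 (cv2) and the standard library are available. Lean on these libraries where they do the work, as an engineer would, in place of code of your own. Each camera call takes 0.05 s, during which the arm holds its last target. There are 200 camera calls.

## Working session

There is one attempt and no reset: what is moved stays moved. The work goes in short steps, Python scripts to look and compute and a tool call to move; the robot and the scene stay as the last step left them, time stands still between calls to the robot, and variables do not carry over. Pictures are saved under pics/ and viewed, at most 14 in all, crops included, and the job is handed in when it is done.

Besides the shell and the picture viewer there is one more tool, called after "Emit:" as name([rows], argument=value, ...), one row to a line, values as JSON. step_arm: Moves the arm, as the interface text tells. Its arguments: {"type":"object","properties":{"rows":{"type":"array"}},"required":["rows"]}

```bash
ls; mkdir -p pics
python3 - <<'E'
from rig import ctrl, imaging
import cv2,pickle
s=ctrl.state();print(s['time_s'],s['ee_pos'],s['ee_rot'],s['grip_width'])
d={}
for n in("scene","top","wrist"):
    c=imaging.read_camera(n);d[n]=c;cv2.imwrite(f"pics/{n}0.png",c["frame"])
    print(n,{k:v for k,v in c.items() if k!="frame"})
pickle.dump((s,d),open("cam0.pkl","wb"))
E
```

```text
pics
0.0 [0.29335702 0.60768796 0.21785371] [[-9.00564339e-01  4.34722337e-01 -6.00459402e-04]
 [ 4.34722743e-01  9.00563733e-01 -1.04838172e-03]
 [ 8.49970075e-05 -1.20516855e-03 -9.99999270e-01]] 1.0011996564477177
scene {'fovy': 52.503283654773234, 'cx': 321.5769345941917, 'cy': 245.92036039584247, 'R': array([[ 0.86375809,  0.50383826, -0.00830413],
       [ 0.43211683, -0.74907838, -0.50215199],
       [-0.25922383,  0.43014949, -0.86473951]]), 't': array([-0.43885568, -0.19146628,  1.17659493])}
top {'fovy': 57.568257043356546, 'cx': 320.5481078948472, 'cy': 232.9658034015567, 'R': array([[-0.0048089 , -0.99978707,  0.02006695],
       [-0.98551019,  0.00133593, -0.16961097],
       [ 0.16954805, -0.02059182, -0.98530677]]), 't': array([0.00359134, 0.53950696, 0.95769813])}
wrist {'fovy': 64.45913791095894, 'cx': 321.78051715726275, 'cy': 232.94481219323487, 'tool_from_camera': array([[ 3.74333311e-04, -9.60373242e-01, -2.78716875e-01,
         7.64091954e-02],
       [ 9.99999835e-01,  4.80814688e-04, -3.13681440e-04,
        -1.15964159e-03],
       [ 4.35262428e-04, -2.78716711e-01,  9.60373264e-01,
        -1.66777297e-01],
       [ 0.00000000e+00,  0.00000000e+00,  0.00000000e+00,
         1.00000000e+00]])}
```

View pics/top0.png

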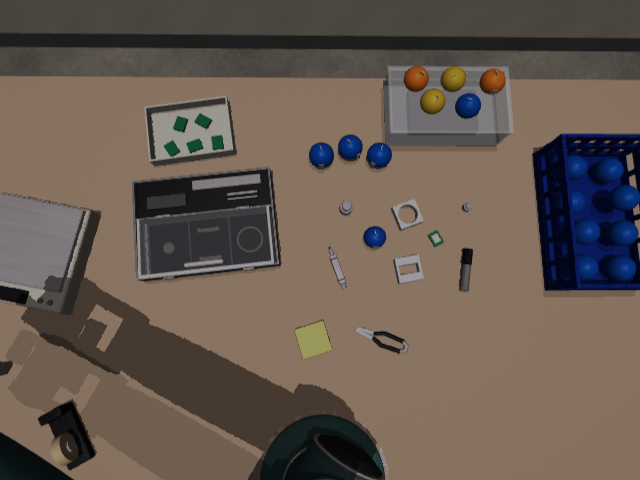

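View pics/scene0.png

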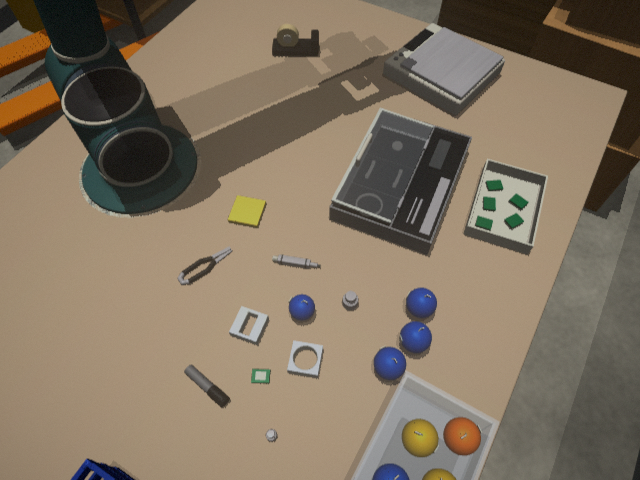

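The top view shows the case at about (205,225), its boss nest at (168,247), ring at (250,238) and handle at (205,262). The hole gauge is at (407,214), the large weight at (346,207), the tester at (338,268), the slot gauge at (408,268), the small weight at (466,207) and the marker at (466,270). The scene view agrees.

Run:
```python
import cv2,pickle,numpy as np
s,d=pickle.load(open("cam0.pkl","rb"))
t=cv2.resize(d["top"]["frame"][160:290,125:285],None,fx=4,fy=4,interpolation=cv2.INTER_CUBIC)
cv2.imwrite("pics/t1.png",t)
t=cv2.resize(d["scene"]["frame"][100:260,325:485],None,fx=3.7,fy=3.7,interpolation=cv2.INTER_CUBIC)
cv2.imwrite("pics/s1.png",t)
```

```text
(no output)
```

View pics/t1.png

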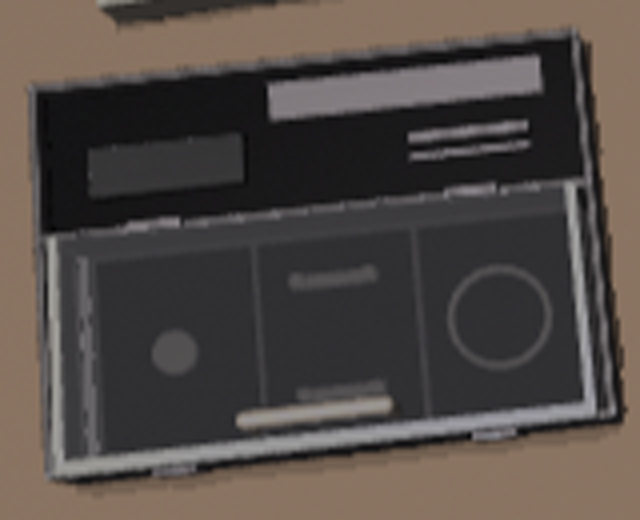

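View pics/s1.png

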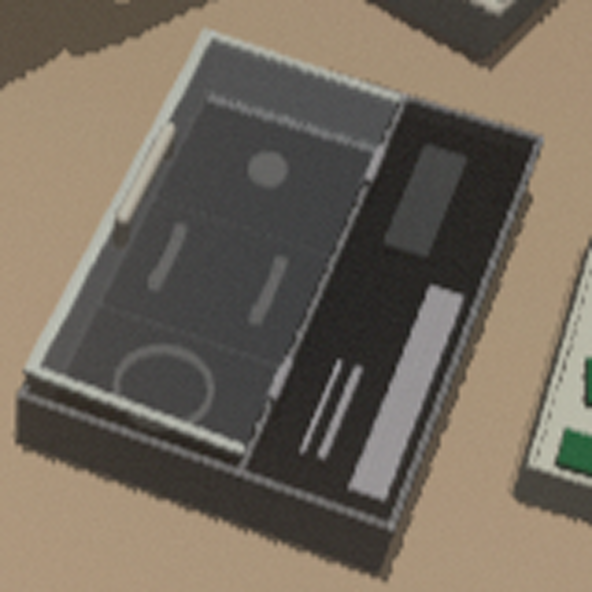

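The crops show the flap shut or slightly ajar. In the top crop the handle runs from (243,421) to (388,405), the boss is at (175,352), the ring at (500,317) and the saddles at (334,277) and (341,390). In the scene crop the same features are at (172,130)–(125,215), (268,169), (163,388), and (268,290) with (168,256).

```bash
cat > h.py <<'E'
import numpy as np,cv2,pickle
from rig import ctrl,imaging
def cam(c,s=None):
    f=240/np.tan(np.radians(c["fovy"])/2)
    K=np.array([[f,0,c["cx"]],[0,f,c["cy"]],[0,0,1]])
    if "R" in c: return K,np.array(c["R"]),np.array(c["t"])
    T=np.eye(4);T[:3,:3]=s["ee_rot"];T[:3,3]=s["ee_pos"]
    W=np.linalg.inv(T@c["tool_from_camera"]);return K,W[:3,:3],W[:3,3]
def ray(C,p):
    K,R,t=C;return -R.T@t,R.T@np.linalg.solve(K,[p[0],p[1],1.])
def plane(C,p,z):
    o,d=ray(C,p);return o+d*(z-o[2])/d[2]
def tri(obs):
    A=0;b=0
    for C,p in obs:
        o,d=ray(C,p);d=d/np.linalg.norm(d);M=np.eye(3)-np.outer(d,d);A=A+M;b=b+M@o
    X=np.linalg.solve(A,b)
    e=max(np.linalg.norm(np.cross(X-ray(C,p)[0],ray(C,p)[1]/np.linalg.norm(ray(C,p)[1]))) for C,p in obs)
    return X,e
def proj(C,X):
    K,R,t=C;q=K@(R@np.asarray(X)+t);return q[:2]/q[2]
def snap(n):
    s=ctrl.state();c=imaging.read_camera(n);return c["frame"],cam(c,s),s
def local(s,X):  # world point -> shift in tool axes, mm
    return (np.array(s["ee_rot"]).T@(np.array(X)-s["ee_pos"]))*1000
np.set_printoptions(precision=4,suppress=True)
E
cat > a.py <<'E'
from h import *
s,d=pickle.load(open("cam0.pkl","rb"));T=cam(d["top"]);S=cam(d["scene"])
for n,a,b in [("h+y",(243,421),(172,130)),("h-y",(388,405),(125,215)),("boss",(175,352),(268,169)),("ring",(500,317),(163,388)),
  ("sad far",(334,277),(268,290)),("sad near",(341,390),(168,256)),("flap +yfront",(55,468),(207,37)),("flap -yfront",(590,407),(35,367)),("flap -yback",(572,188),(240,447)),("flap +yback",(52,238),(400,97))]:
    X,e=tri([(T,(a[0]/4+125-.4,a[1]/4+160-.4)),(S,(b[0]/3.7+325-.4,b[1]/3.7+100-.4))]);print(n,X,e)
for n,a,b,z in [("hole",(407,214),(305,359),.02),("bigw",(346,207),(350,299),.038),("tester",(338,268),(296,262),.016),("slot",(408,268),(249,324),.02),("smallw",(466,207),(271,435),.024),("marker",(466,270),(206,385),.022)]:
    print(n,*tri([(T,a),(S,b)]),plane(T,a,z))
E
python3 a.py
```

```text
h+y [0.4647 0.2983 0.0802] 0.0013514134449133695
h-y [0.473  0.2192 0.0856] 0.0018536829868369415
boss [0.5114 0.3589 0.0123] 0.0005658759307864174
ring [0.5322 0.1696 0.0105] 0.0005302739530747177
sad far [0.5557 0.2674 0.0135] 0.0004000272063997993
sad near [0.4884 0.2607 0.0132] 0.00024370024981390604
flap +yfront [0.4395 0.4065 0.055 ] 0.0009445477251154118
flap -yfront [0.4736 0.1114 0.0618] 0.0011140929124771328
flap -yback [0.6003 0.1241 0.0566] 0.0013803960287207182
flap +yback [0.5708 0.4172 0.0566] 0.0007977023871440045
hole [ 0.5922 -0.2074  0.0091] 0.00032005052836016253 [ 0.5896 -0.2051  0.02  ]
bigw [ 0.608  -0.0593  0.0176] 0.0008601714768134764 [ 0.6026 -0.0582  0.038 ]
tester [ 0.4644 -0.038   0.0061] 0.002585328252211728 [ 0.4615 -0.0391  0.016 ]
slot [ 0.4614 -0.2037  0.0137] 0.00024678940934606515 [ 0.4607 -0.2025  0.02  ]
smallw [ 0.6105 -0.3537  0.0042] 9.60164973569121e-05 [ 0.6058 -0.3465  0.024 ]
marker [ 0.4576 -0.3421  0.0076] 0.001276464105917922 [ 0.4554 -0.3379  0.022 ]
```

View pics/wrist0.png

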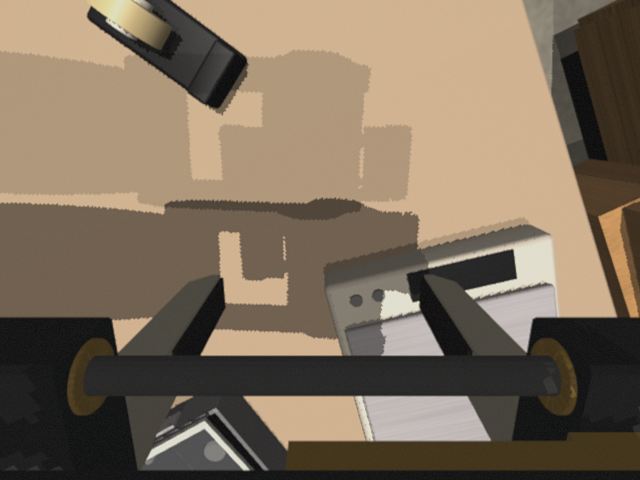

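The wrist view shows the gripper's own fingers at the bottom, with only the case's corner in view. The triangulated nests give a case yaw of 6.3°, with the middle nest at (0.522, 0.264).

```bash
cat >> h.py <<'E'
def go(X,yaw_y,s=None):
    "shift (mm) and turn (deg) to put TCP at X with tool y at world angle yaw_y (deg), mod 180"
    s=s or ctrl.state();R=np.array(s["ee_rot"]);cur=np.degrees(np.arctan2(R[1,1],R[0,1]))
    return local(s,X).round(1),round(-((yaw_y-cur+90)%180-90),1)
E
python3 -c "
from h import *
print(go([.469,.2585,.16],96.3))"
```

```text
(array([-309.9, -238.1,   58.3]), np.float64(-32.1))
```

The manual's scale: shifts go in shares of 1000 mm and turns go in shares of 180 degrees. Converting my numbers, -310 mm is -0.31, -238 mm is -0.238, -32 degrees is -0.1778.

Emit:
step_arm([
  [[1,-0.31,-0.238,0.058,-0.1778],[1,-0.31,-0.238,0.058,-0.1778],[1,-0.31,-0.238,0.058,-0.1778],[1,-0.31,-0.238,0.058,-0.1778],[1,-0.31,-0.238,0.058,-0.1778],[1,-0.31,-0.238,0.058,-0.1778],[1,-0.31,-0.238,0.058,-0.1778],[1,-0.31,-0.238,0.058,-0.1778],[1,-0.31,-0.238,0.058,-0.1778],[1,-0.31,-0.238,0.058,-0.1778],[1,-0.31,-0.238,0.058,-0.1778],[1,-0.31,-0.238,0.058,-0.1778],[1,-0.31,-0.238,0.058,-0.1778]],
])

```text
time_s: 1.45
ee_pos: [0.4688, 0.2597, 0.1607]
ee_rot: [[-0.994, -0.11, 0.0], [-0.11, 0.994, 0.0], [-0.0, 0.0, -1.0]]
force: [-0.3, 0.0, 0.4]
grip_width: 1.002
grasp_force: 0.0
```

Run:
```python
from h import *
f,C,s=snap("wrist");cv2.imwrite("pics/w1.png",f);print(s['ee_pos'],go([.469,.2585,.071],96.3),s['force'])
print(proj(C,[.4647,.2983,.083]),proj(C,[.473,.2192,.083]))
pickle.dump((f,C,s),open("w1.pkl","wb"))
```

```text
[0.4688 0.2597 0.1607] (array([-0. , -1.1, 89.7]), np.float64(0.0)) [-0.3086  0.0138  0.3978]
[381.8991 242.2213] [263.7859 241.5304]
```

View pics/w1.png

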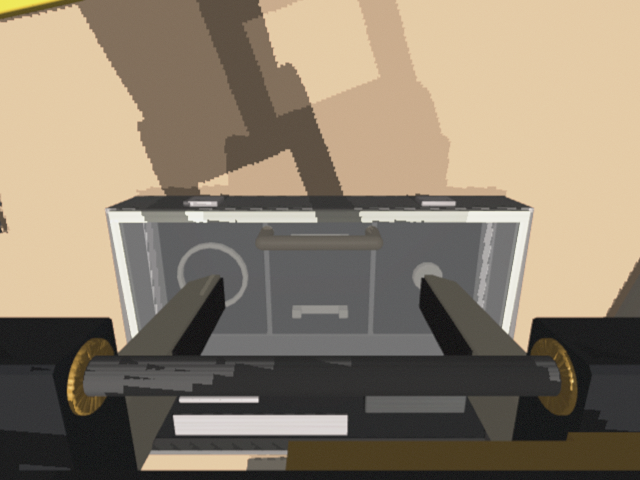

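The wrist view puts the handle bar at (258..382, 241), level and between the fingers as predicted. I'll check its height across the views.

```bash
cat > b.py <<'E'
from h import *
s,d=pickle.load(open("cam0.pkl","rb"));T=cam(d["top"]);S=cam(d["scene"]);f,W,_=pickle.load(open("w1.pkl","rb"))
k=lambda p:(p[0]/4+125-.4,p[1]/4+160-.4); m=lambda p:(p[0]/3.7+325-.4,p[1]/3.7+100-.4)
for n,a,b,w in [("+y",(238,421),(174,127),(382,241)),("-y",(393,404),(122,220),(258,241))]:
    print(n,tri([(T,k(a)),(S,m(b)),(W,w)]),tri([(T,k(a)),(W,w)]),tri([(T,k(a)),(S,m(b))]))
print(tri([(T,k((175,352))),(S,m((268,169))),(W,(427,276))]),tri([(T,k((500,317))),(S,m((163,388))),(W,(211.5,276))]))
print(f[228:256,320].astype(int).sum(1))
E
python3 b.py
```

```text
+y (array([0.4647, 0.2997, 0.0815]), np.float64(0.0018377811780315592)) (array([0.4627, 0.2977, 0.0873]), np.float64(0.00035478999735527367)) (array([0.4647, 0.301 , 0.0804]), np.float64(0.0013580004637915304))
-y (array([0.473 , 0.216 , 0.0846]), np.float64(0.0015969093965550046)) (array([0.4723, 0.2155, 0.085 ]), np.float64(0.00013977042068260526)) (array([0.4732, 0.2164, 0.0843]), np.float64(0.0012594032446737627))
(array([0.5117, 0.3576, 0.0138]), np.float64(0.000999930903852149)) (array([0.5324, 0.1678, 0.0142]), np.float64(0.001565820798950872))
[285 287 288 281 285 313 392 360 278 280 288 295 296 310 319 317 306 301
 289 292 276 267 279 288 286 290 287 286]
```

In the tool's units: 77 mm is 0.077, -2.3 mm is -0.0023.

Emit:
step_arm([
  [[1,0.001,-0.0023,0.04,0],[1,0.001,-0.0023,0.06,0],[1,0.001,-0.0023,0.065,0],[1,0.001,-0.0023,0.068,0],[1,0.001,-0.0023,0.071,0],[1,0.001,-0.0023,0.074,0],[1,0.001,-0.0023,0.077,0],[1,0.001,-0.0023,0.077,0]],
])

```text
time_s: 2.3
ee_pos: [0.4684, 0.2564, 0.0836]
ee_rot: [[-0.994, -0.109, 0.0], [-0.109, 0.994, -0.0], [-0.0, -0.0, -1.0]]
force: [0.2, 0.3, 0.4]
grip_width: 1.0
grasp_force: 0.0
```

In the tool's units: 11 mm is 0.011, 8 mm is 0.008.

Emit:
step_arm([
  [[1,0,0,0.004,0],[1,0,0,0.008,0],[1,0,0,0.011,0],[0.7,0,0,0.011,0],[0.7,0,0,0.011,0],[0.7,0,0,0.011,0],[0.7,0,0,0.011,0],[0.7,0,0,0.011,0]],
])

```text
time_s: 3.1
ee_pos: [0.4682, 0.2574, 0.0727]
ee_rot: [[-0.994, -0.109, -0.0], [-0.109, 0.994, 0.002], [0.0, 0.002, -1.0]]
force: [-1.7, 9.8, -2.1]
grip_width: 0.912
grasp_force: 30.0
```

```bash
python3 -c "
import numpy as np
for a in range(5,111,5):
    t=np.radians(a);print(a,[round(-(122-122*np.cos(t)+26*np.sin(t)),1),round(-(122*np.sin(t)+26*np.cos(t)-26),1)])"
```

```text
5 [np.float64(-2.7), np.float64(-10.5)]
10 [np.float64(-6.4), np.float64(-20.8)]
15 [np.float64(-10.9), np.float64(-30.7)]
20 [np.float64(-16.3), np.float64(-40.2)]
25 [np.float64(-22.4), np.float64(-49.1)]
30 [np.float64(-29.3), np.float64(-57.5)]
35 [np.float64(-37.0), np.float64(-65.3)]
40 [np.float64(-45.3), np.float64(-72.3)]
45 [np.float64(-54.1), np.float64(-78.7)]
50 [np.float64(-63.5), np.float64(-84.2)]
55 [np.float64(-73.3), np.float64(-88.8)]
60 [np.float64(-83.5), np.float64(-92.7)]
65 [np.float64(-94.0), np.float64(-95.6)]
70 [np.float64(-104.7), np.float64(-97.5)]
75 [np.float64(-115.5), np.float64(-98.6)]
80 [np.float64(-126.4), np.float64(-98.7)]
85 [np.float64(-137.3), np.float64(-97.8)]
90 [np.float64(-148.0), np.float64(-96.0)]
95 [np.float64(-158.5), np.float64(-93.3)]
100 [np.float64(-168.8), np.float64(-89.6)]
105 [np.float64(-178.7), np.float64(-85.1)]
110 [np.float64(-188.2), np.float64(-79.7)]
```

Emit:
step_arm([
  [[0.7,-0.0013,0,-0.0053,0],[0.7,-0.0027,0,-0.0105,0],[0.7,-0.0045,0,-0.0157,0],[0.7,-0.0064,0,-0.0208,0],[0.7,-0.0086,0,-0.0258,0],[0.7,-0.0109,0,-0.0307,0],[0.7,-0.0163,0,-0.0402,0],[0.7,-0.0224,0,-0.0491,0],[0.7,-0.0293,0,-0.0575,0],[0.7,-0.0293,0,-0.0575,0]],
])

```text
time_s: 4.1
ee_pos: [0.4984, 0.2608, 0.1309]
ee_rot: [[-0.994, -0.109, 0.001], [-0.109, 0.994, 0.003], [-0.002, 0.003, -1.0]]
force: [1.0, 11.3, -4.4]
grip_width: 0.915
grasp_force: 30.0
```

In the tool's units: -154 mm is -0.154, -149.4 mm is -0.1494.

Emit:
step_arm([
  [[0.7,-0.0077,0,-0.0078,0],[0.7,-0.016,0,-0.0148,0],[0.7,-0.0248,0,-0.0212,0],[0.7,-0.0342,0,-0.0267,0],[0.7,-0.044,0,-0.0313,0],[0.7,-0.0542,0,-0.0352,0],[0.7,-0.0647,0,-0.0381,0],[0.7,-0.0754,0,-0.04,0],[0.7,-0.0862,0,-0.0411,0],[0.7,-0.0971,0,-0.0412,0],[0.7,-0.108,0,-0.0403,0],[0.7,-0.1187,0,-0.0385,0],[0.7,-0.1292,0,-0.0358,0],[0.7,-0.1395,0,-0.0321,0],[0.7,-0.1494,0,-0.0276,0],[0.7,-0.154,0,-0.025,0],[0.7,-0.154,0,-0.025,0],[0.7,-0.154,0,-0.025,0]],
])

```text
time_s: 5.9
ee_pos: [0.6504, 0.2778, 0.1549]
ee_rot: [[-0.994, -0.109, -0.001], [-0.109, 0.994, 0.002], [0.0, 0.002, -1.0]]
force: [-1.7, 10.0, -2.1]
grip_width: 0.914
grasp_force: 30.0
```

Run:
```python
from h import *
f,C,s=snap("scene");cv2.imwrite("pics/s2.png",cv2.resize(f[60:300,280:520],None,fx=2.4,fy=2.4))
```

```text
(no output)
```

View pics/s2.png

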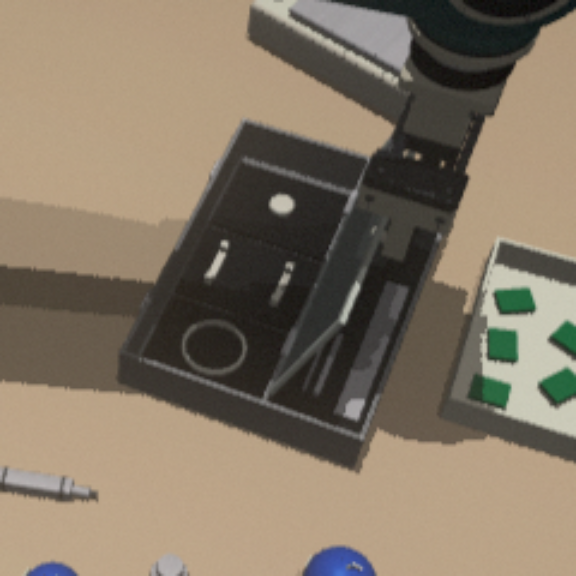

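The flap now stands past upright at about 105°, and the boss, saddles and ring are clear below it. I'll release it and rise.

In the tool's units: -175 mm is -0.175, -150 mm is -0.15.

Emit:
step_arm([
  [[1,0,0,0,0],[1,0,0,0,0],[1,0,0,0,0],[1,-0.002,0,-0.02,0],[1,-0.004,0,-0.05,0],[1,-0.004,0,-0.1,0],[1,-0.004,0,-0.15,0],[1,-0.004,0,-0.175,0]],
])

```text
time_s: 6.75
ee_pos: [0.6549, 0.2766, 0.3356]
ee_rot: [[-0.994, -0.108, 0.005], [-0.108, 0.994, 0.002], [-0.005, 0.001, -1.0]]
force: [-0.3, 0.2, 0.9]
grip_width: 0.995
grasp_force: 0.0
```

```bash
python3 -c "
from h import *
print(go([.57,-.15,.27],90))"
```

```text
(array([ 130.9, -414.9,   64.4]), np.float64(6.2))
```

In the tool's units: -415 mm is -0.415, -207 mm is -0.207, 6 degrees is 0.0333.

Emit:
step_arm([
  [[1,0.065,-0.207,0,0.0333],[1,0.065,-0.207,0,0.0333],[1,0.065,-0.207,0,0.0333],[1,0.065,-0.207,0,0.0333],[1,0.065,-0.207,0,0.0333],[1,0.131,-0.415,0.065,0.0333],[1,0.131,-0.415,0.065,0.0333],[1,0.131,-0.415,0.065,0.0333],[1,0.131,-0.415,0.065,0.0333],[1,0.131,-0.415,0.065,0.0333],[1,0.131,-0.415,0.065,0.0333],[1,0.131,-0.415,0.065,0.0333],[1,0.131,-0.415,0.065,0.0333]],
])

```text
time_s: 8.05
ee_pos: [0.5698, -0.1493, 0.2656]
ee_rot: [[-1.0, -0.005, 0.001], [-0.005, 1.0, 0.0], [-0.001, 0.0, -1.0]]
force: [0.1, -0.9, -0.1]
grip_width: 1.0
grasp_force: 0.0
```

Run:
```python
from h import *
f,C,s=snap("wrist");cv2.imwrite("pics/w2.png",f);print(s['ee_pos'])
t,T,_=snap("top");sc,S,_=snap("scene")
pickle.dump((f,C,s,t,T,sc,S),open("w2.pkl","wb"))
```

```text
[ 0.5698 -0.1493  0.2656]
```

View pics/w2.png

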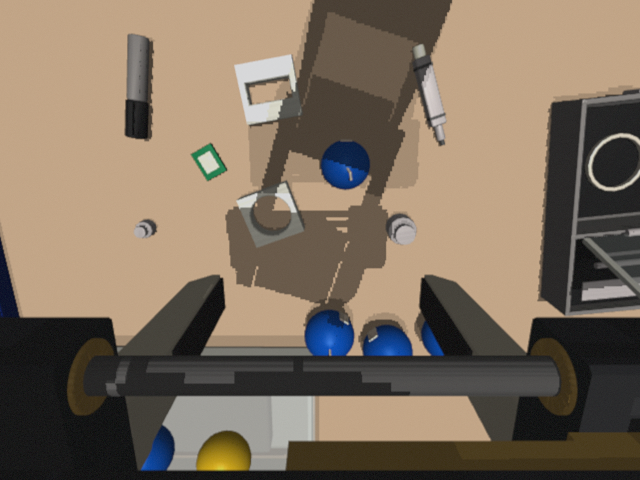

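The wrist view shows the hole gauge at about (270,214), partly in shadow, the large weight at (403,231) and the tester from (420,48) to (441,142). The slot gauge is at (268,88), the small weight at (144,229) and the marker at (139,87). I'll enlarge the parts to be grasped.

Run:
```python
from h import *
f,C,s,t,T,sc,S=pickle.load(open("w2.pkl","rb"))
R=lambda i,k:cv2.resize(i,None,fx=k,fy=k,interpolation=cv2.INTER_CUBIC)
o=np.zeros((600,800,3),np.uint8)
def put(i,x,y):o[y:y+i.shape[0],x:x+i.shape[1]]=i
put(R(f[175:255,225:315],4),0,0)          # 360x320 k4 gauge
put(R(f[205:255,380:425],4),370,0)        # 180x200 weight
put(R(f[35:155,400:460],4),555,0)         # 240x480 tester
put(R(t[195:235,385:430],6),0,330)        # 270x240 top gauge k6
put(R(t[195:225,330:360],6),280,330)      # 180x180 top weight
cv2.imwrite("pics/m2.png",o)
```

```text
(no output)
```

View pics/m2.png

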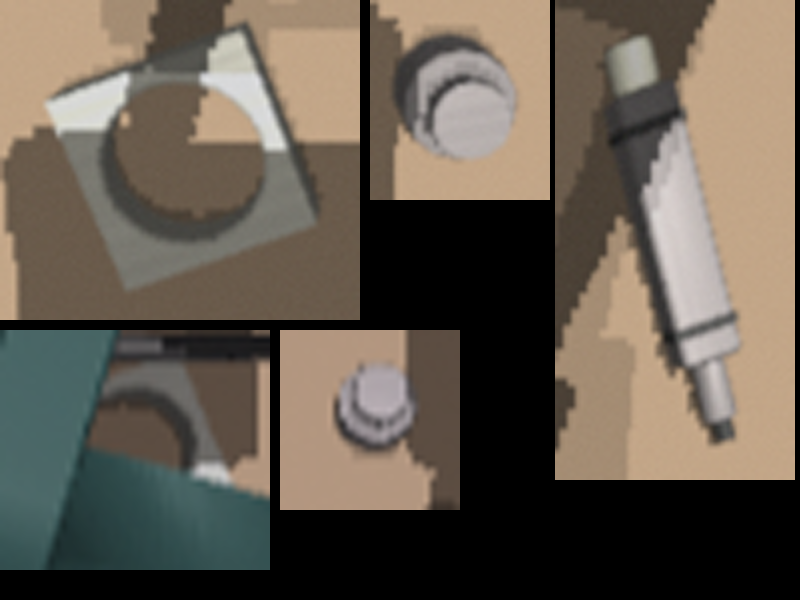

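The mosaic shows the gauge's top-face corners at (47,103), (246,28), (317,215) and (128,290). The knob's centre is at (472,120), and the barrel's axis runs from about (643,88) to (712,358).

```bash
cat > c.py <<'E'
from h import *
f,C,s,t,_,_,_=pickle.load(open("w2.pkl","rb"));_,d=pickle.load(open("cam0.pkl","rb"));T=cam(d["top"]);S=cam(d["scene"])
g=lambda p:np.array(p)/4+np.array((225,175))-.4
cor=[plane(C,g(p),.02) for p in [(47,103),(246,28),(317,215),(128,290)]]
cor=np.array(cor);print("gauge c",cor.mean(0),"sides",np.linalg.norm(cor-np.roll(cor,1,0),axis=1))
for i in range(4):
    e=cor[i]-cor[i-1];print(np.degrees(np.arctan2(e[1],e[0]))%90)
w=np.array((102,120))/4+(380,205)-.4; print("weight",plane(C,w,.038))
ax=[np.array((p[0]-555,p[1]))/4+(400,35)-.4 for p in [(643,88),(678,223),(712,358),(628,38),(722,440)]]
P=np.array([plane(C,p,.016 if i<3 else .008) for i,p in enumerate(ax)]);print("tester",P,np.linalg.norm(P[2]-P[0]),np.linalg.norm(P[4]-P[3]));e=P[2]-P[0];print("ang",np.degrees(np.arctan2(e[1],e[0])))
for n,im,M in(("top",d["top"]["frame"],T),("scene",d["scene"]["frame"],S)):
    h=cv2.cvtColor(im,cv2.COLOR_BGR2HSV);m=((h[...,1]<45)&(h[...,2]>95)).astype(np.uint8)
    for k,X in(("gauge",cor.mean(0)),("weight",[.606,-.0585,.02]),("tester",P[1])):
        u,v=proj(M,X).astype(int);r=26
        mm=np.zeros_like(m);mm[v-r:v+r,u-r:u+r]=m[v-r:v+r,u-r:u+r]
        c=max(cv2.findContours(mm,cv2.RETR_EXTERNAL,cv2.CHAIN_APPROX_NONE)[0],key=cv2.contourArea)
        q=cv2.minAreaRect(c);print(n,k,q,"proj",proj(M,X),tri([(M,q[0]),(C,{"gauge":g((184.5,159)),"weight":w,"tester":ax[1]}[k])]))
E
python3 c.py
```

```text
gauge c [ 0.5918 -0.2077  0.02  ] sides [0.0576 0.059  0.0558 0.0586]
20.275962403630928
20.797109799354715
19.719949168499348
22.56800406636647
weight [ 0.6087 -0.0608  0.038 ]
tester [[ 0.4289 -0.0515  0.016 ]
 [ 0.4606 -0.04    0.016 ]
 [ 0.4939 -0.0282  0.016 ]
 [ 0.416  -0.0543  0.008 ]
 [ 0.5153 -0.0212  0.008 ]] 0.06905529778969033 0.10466451966171193
ang 19.66188927445512
top gauge ((407.65234375, 213.58428955078125), (25.183879852294922, 23.932844161987305), 67.61986541748047) proj [408.0177 213.0908] (array([ 0.5927, -0.2086,  0.0124]), np.float64(0.0004099251515468635))
top weight ((346.0, 207.0), (12.0, 12.0), 90.0) proj [345.5218 207.3144] (array([ 0.6069, -0.0592,  0.0332]), np.float64(0.00317156318680153))
top tester ((337.26275634765625, 268.22259521484375), (41.0946044921875, 6.322246551513672), 70.01689147949219) proj [338.3851 268.397 ] (array([ 0.4609, -0.0381,  0.0102]), np.float64(0.0007814420198455596))
scene gauge ((304.927978515625, 357.39599609375), (31.841611862182617, 31.394397735595703), 10.30484676361084) proj [304.3558 357.308 ] (array([ 0.5921, -0.2074,  0.0184]), np.float64(0.0006577962139188954))
scene weight ((350.0000305175781, 298.5000305175781), (14.849242210388184, 14.849241256713867), 45.0) proj [348.9414 297.8065] (array([ 0.6106, -0.0604,  0.0287]), np.float64(0.0018894127005804069))
scene tester ((294.5945739746094, 259.9324035644531), (45.538516998291016, 6.904757499694824), 9.462322235107422) proj [292.5165 259.9092] (array([ 0.461 , -0.0363,  0.0085]), np.float64(0.0019050367340946112))
```

Run:
```python
from h import *
f,C,s,*_=pickle.load(open("w2.pkl","rb"))
print("ball",plane(C,(345,165),.025),plane(C,(370,165),.025))
print(go([.592,-.2077,.004],110.5))
```

```text
ball [ 0.536  -0.1265  0.025 ] [ 0.5359 -0.1     0.025 ]
(array([-21.7, -58.7, 261.6]), np.float64(-20.2))
```

In the tool's units: 220 mm is 0.22, 200 mm is 0.2, -20 degrees is -0.1111.

Emit:
step_arm([
  [[0.8,-0.022,-0.059,0.05,-0.1111],[0.8,-0.022,-0.059,0.1,-0.1111],[0.8,-0.022,-0.059,0.15,-0.1111],[0.8,-0.022,-0.059,0.2,-0.1111],[0.8,-0.022,-0.059,0.22,-0.1111],[0.8,-0.022,-0.059,0.22,-0.1111]],
])

```text
time_s: 8.8
ee_pos: [0.5891, -0.2074, 0.0393]
ee_rot: [[-0.938, -0.346, -0.008], [-0.346, 0.938, 0.003], [0.006, 0.006, -1.0]]
force: [-0.4, 1.3, 0.4]
grip_width: 0.8
grasp_force: 0.0
```

Run:
```python
from h import *
f,C,s=snap("wrist");cv2.imwrite("pics/w3.png",f)
print(go([.592,-.2077,.004],110.5))
```

```text
(array([-1.4, -0.2, 39.5]), np.float64(-0.2))
```

View pics/w3.png

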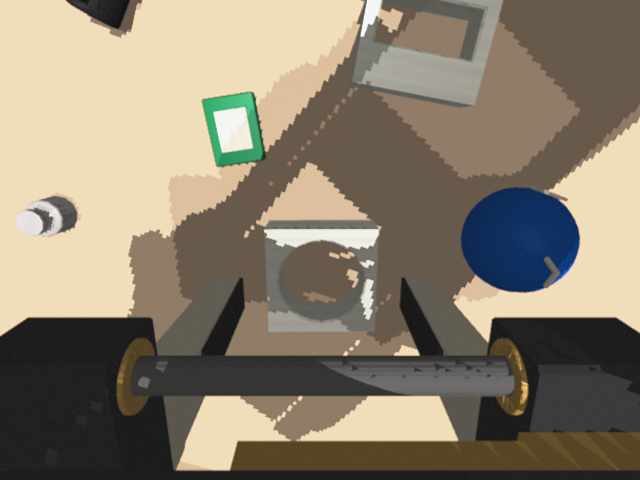

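The gauge at (321,280) sits square and centred between the fingers. I'll descend, grip it and lift.

In the tool's units: -130 mm is -0.13, -80 mm is -0.08.

Emit:
step_arm([
  [[0.8,0,0,0.015,0],[0.8,0,0,0.028,0],[0.8,0,0,0.035,0],[0.8,0,0,0.035,0],[0.3,0,0,0.035,0],[0.3,0,0,0.035,0],[0.3,0,0,0.035,0],[0.3,0,0,0.035,0],[0.3,0,0,0.035,0],[0.3,0,0,0.02,0],[0.3,0,0,-0.03,0],[0.3,0,0,-0.08,0],[0.3,0,0,-0.13,0],[0.3,0,0,-0.13,0]],
])

```text
time_s: 10.25
ee_pos: [0.5937, -0.2099, 0.1842]
ee_rot: [[-0.938, -0.346, 0.01], [-0.346, 0.938, -0.004], [-0.008, -0.007, -1.0]]
force: [-0.1, -0.2, -1.4]
grip_width: 0.621
grasp_force: 30.0
```

Run:
```python
from h import *
print(go([.5117,.358,.169],96.3),ctrl.state()['grip_width'])
```

```text
(array([-119.3,  561.3,   12.1]), np.float64(13.9)) 0.6208627662896986
```

In the tool's units: 561 mm is 0.561, -119 mm is -0.119, 14 degrees is 0.0778.

Emit:
step_arm([
  [[0.3,-0.119,0.561,0,0.0778],[0.3,-0.119,0.561,0,0.0778],[0.3,-0.119,0.561,0,0.0778],[0.3,-0.119,0.561,0,0.0778],[0.3,-0.119,0.561,0,0.0778],[0.3,-0.119,0.561,0,0.0778],[0.3,-0.119,0.561,0,0.0778],[0.3,-0.119,0.561,0,0.0778],[0.3,-0.119,0.561,0,0.0778],[0.3,-0.119,0.561,0,0.0778],[0.3,-0.119,0.561,0,0.0778],[0.3,-0.119,0.561,0,0.0778],[0.3,-0.119,0.561,0,0.0778],[0.3,-0.119,0.561,0,0.0778],[0.3,-0.119,0.561,0,0.0778],[0.3,-0.119,0.561,0,0.0778],[0.3,-0.119,0.561,0,0.0778]],
])

```text
time_s: 11.95
ee_pos: [0.5097, 0.3578, 0.1754]
ee_rot: [[-0.994, -0.107, 0.0], [-0.107, 0.994, 0.0], [-0.0, 0.0, -1.0]]
force: [-0.5, -0.5, -1.0]
grip_width: 0.62
grasp_force: 30.0
```

Run:
```python
from h import *
f,C,s=snap("wrist");cv2.imwrite("pics/w4.png",f)
print(s['ee_pos'],go([.5117,.358,.02],96.3))
```

```text
[0.5097 0.3578 0.1754] (array([ -2.1,  -0.2, 155.4]), np.float64(-0.1))
```

View pics/w4.png

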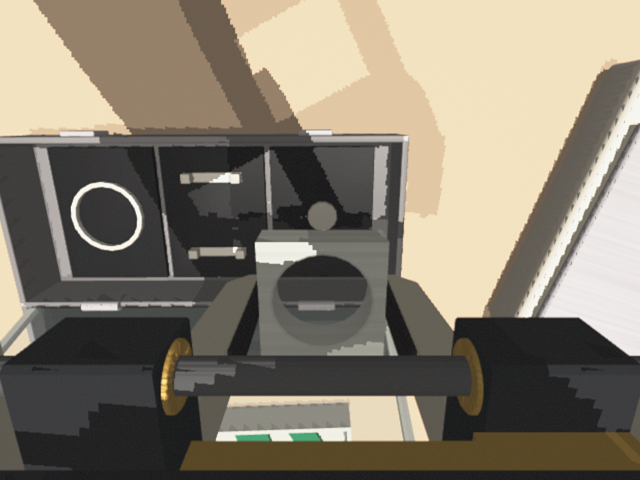

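The gauge is held level, with its hole rim at about (322,288). The boss is at (322,215), the ring at (107,216), and the saddles at (211,178) and (217,253).

Run:
```python
from h import *
from rig import ctrl
s=ctrl.state();_,d=pickle.load(open("cam0.pkl","rb"));C=cam(d["wrist"],s)
f=cv2.imread("pics/w4.png")
print("boss",plane(C,(322,215),.014),"ring",plane(C,(107,216),.012),"sad",plane(C,(211,178),.016),plane(C,(217,253),.016))
zt=s['ee_pos'][2]-.0106+.02
for p in [(322,255),(322,320),(322,231),(322,356),(274,287),(371,287)]: print(p,plane(C,p,zt)-s['ee_pos'])
```

```text
boss [0.512  0.3571 0.014 ] ring [0.5341 0.1667 0.012 ] sad [0.4895 0.259  0.016 ] [0.557  0.2663 0.016 ]
(322, 255) [-0.0204 -0.0033  0.0094]
(322, 320) [0.0111 0.0001 0.0094]
(322, 231) [-0.0313 -0.0045  0.0094]
(322, 356) [0.0301 0.0022 0.0094]
(274, 287) [-0.003  -0.0231  0.0094]
(371, 287) [-0.0077  0.0202  0.0094]
```

In the tool's units: 157 mm is 0.157, 150 mm is 0.15.

Emit:
step_arm([
  [[0.3,-0.002,-0.0007,0.03,0],[0.3,-0.002,-0.0007,0.07,0],[0.3,-0.002,-0.0007,0.11,0],[0.3,-0.002,-0.0007,0.13,0],[0.3,-0.002,-0.0007,0.14,0],[0.3,-0.002,-0.0007,0.147,0],[0.3,-0.002,-0.0007,0.15,0],[0.3,-0.002,-0.0007,0.153,0],[0.3,-0.002,-0.0007,0.155,0],[0.3,-0.002,-0.0007,0.155,0],[0.3,-0.002,-0.0007,0.156,0],[0.3,-0.002,-0.0007,0.157,0],[0.3,-0.002,-0.0007,0.157,0]],
])

```text
time_s: 13.3
ee_pos: [0.5118, 0.3583, 0.0207]
ee_rot: [[-0.994, -0.109, 0.001], [-0.109, 0.994, 0.001], [-0.001, 0.0, -1.0]]
force: [-10.1, -7.9, 23.0]
grip_width: 0.618
grasp_force: 30.0
```

In the tool's units: -157 mm is -0.157, -110 mm is -0.11.

Emit:
step_arm([
  [[0.3,0,0,-0.001,0],[0.3,0,0,-0.001,0],[0.74,0,0,-0.001,0],[0.74,0,0,-0.001,0],[0.74,0,0,-0.001,0],[0.74,0,0,-0.001,0],[0.74,0,0,-0.02,0],[0.74,0,0,-0.06,0],[0.74,0,0,-0.11,0],[0.74,0,0,-0.157,0],[0.74,0,0,-0.157,0],[0.74,0,0,-0.157,0]],
])

```text
time_s: 14.5
ee_pos: [0.5117, 0.3582, 0.176]
ee_rot: [[-0.994, -0.108, 0.002], [-0.108, 0.994, 0.001], [-0.002, 0.001, -1.0]]
force: [-0.1, 0.1, -0.1]
grip_width: 0.743
grasp_force: 0.0
```

Run:
```python
from h import *
f,C,s=snap("wrist");cv2.imwrite("pics/w5.png",f);pickle.dump((f,C,s),open("w5.pkl","wb"))
print(s['ee_pos'],s['force'],go([.6085,-.06,.2],90),proj(C,[.512,.358,.026]),proj(C,[.512,.358,.014]))
```

```text
[0.5117 0.3582 0.176 ] [-0.0606  0.0765 -0.0635] (array([ -51.4, -426. ,  -25.6]), np.float64(6.2)) [323.28   216.4838] [323.2221 213.2516]
```

View pics/w5.png

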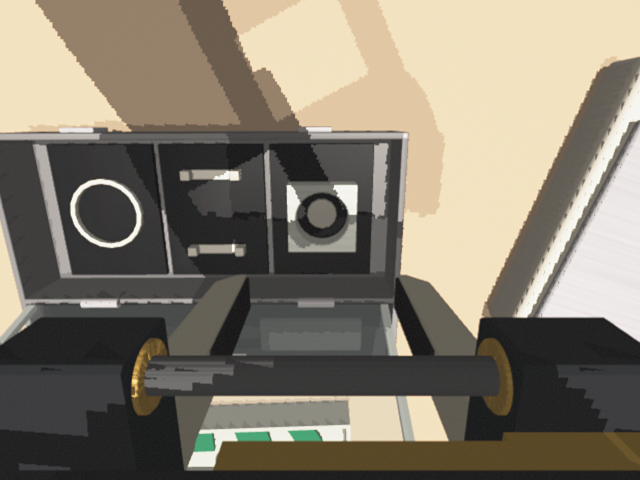

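The gauge lies flat over the boss: the boss at (322,213) is centred in the hole. Next is the large weight.

```bash
python3 -c "
from h import *
print(go([.6085,-.06,.1],96.3))"
```

```text
(array([ -51.4, -426. ,   74.4]), np.float64(-0.1))
```

In the tool's units: -426 mm is -0.426, 76 mm is 0.076.

Emit:
step_arm([
  [[0.7,-0.051,-0.426,0,0],[0.7,-0.051,-0.426,0,0],[0.7,-0.051,-0.426,0,0],[0.7,-0.051,-0.426,0,0],[0.7,-0.051,-0.426,0,0],[0.7,-0.051,-0.426,0,0],[0.7,-0.051,-0.426,0,0],[0.7,-0.051,-0.426,0,0],[0.7,-0.051,-0.426,0,0],[0.7,-0.051,-0.426,0.076,0],[0.7,-0.051,-0.426,0.076,0],[0.7,-0.051,-0.426,0.076,0],[0.7,-0.051,-0.426,0.076,0],[0.7,-0.051,-0.426,0.076,0]],
])

```text
time_s: 15.95
ee_pos: [0.609, -0.0597, 0.1007]
ee_rot: [[-0.994, -0.109, 0.002], [-0.109, 0.994, -0.0], [-0.002, -0.0, -1.0]]
force: [-0.6, 0.4, 0.6]
grip_width: 0.697
grasp_force: 0.0
```

Run:
```python
from h import *
f,C,s=snap("wrist");cv2.imwrite("pics/w6.png",f)
print(s['ee_pos'],s['force'],go([.6085,-.06,.012],96.3),proj(C,[.6085,-.06,.038]),proj(C,[.6085,-.06,.022]))
g=cv2.cvtColor(f,cv2.COLOR_BGR2GRAY);u,v=proj(C,[.6085,-.06,.038]).astype(int)
for c in (cv2.HoughCircles(cv2.GaussianBlur(g,(5,5),0)[v-50:v+50,u-60:u+60],cv2.HOUGH_GRADIENT,1,10,param1=80,param2=12,minRadius=11,maxRadius=26) if 1 else [])[0][:4]:
    p=c[:2]+[u-60,v-50];print(p,c[2],plane(C,p,.038))
```

```text
[ 0.609  -0.0597  0.1007] [-0.5563  0.4145  0.5702] (array([ 0.8, -0.2, 88.9]), np.float64(-0.0)) [324.074  248.1797] [323.9548 240.6347]
[324.5 238.5] 25.4 [ 0.6021 -0.0604  0.038 ]
[321.5 248.5] 16.3 [ 0.6089 -0.0616  0.038 ]
```

View pics/w6.png

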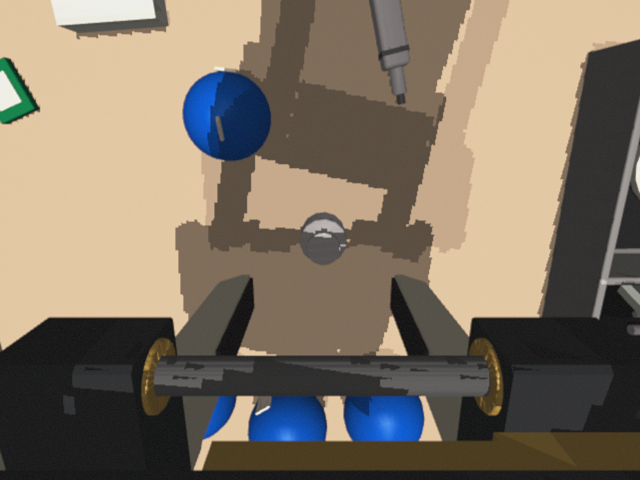

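The weight is centred between the fingers at (323,240). I'll grip it by the body.

In the tool's units: 88.5 mm is 0.0885, 84 mm is 0.084.

Emit:
step_arm([
  [[0.7,0,-0.001,0.04,0],[0.7,0,-0.001,0.07,0],[0.7,0,-0.001,0.084,0],[0.7,0,-0.001,0.0885,0],[0.7,0,-0.001,0.0885,0],[0.2,0,-0.001,0.0885,0],[0.2,0,-0.001,0.0885,0],[0.2,0,-0.001,0.0885,0],[0.2,0,-0.001,0.0885,0],[0.2,0,-0.001,0.0885,0],[0.2,0,-0.001,0.0885,0],[0.2,0,-0.001,0.0885,0],[0.2,0,-0.001,0.08,0],[0.2,0,-0.001,0.04,0],[0.2,0,-0.001,-0.01,0],[0.2,0,-0.001,-0.0315,0],[0.2,0,-0.001,-0.0315,0],[0.2,0,-0.001,-0.0315,0]],
])

```text
time_s: 17.8
ee_pos: [0.6082, -0.061, 0.1302]
ee_rot: [[-0.994, -0.108, -0.0], [-0.108, 0.994, -0.0], [0.0, -0.0, -1.0]]
force: [-0.5, -0.2, -2.6]
grip_width: 0.331
grasp_force: 30.0
```

Run:
```python
from h import *
f,C,s=pickle.load(open("w5.pkl","rb"))
h=cv2.cvtColor(f,cv2.COLOR_BGR2GRAY);m=np.zeros_like(h);m[165:262,58:155]=(h[165:262,58:155]>150)*255
n,l,st,ce=cv2.connectedComponentsWithStats(m);i=1+np.argmax(st[1:,4]);c=max(cv2.findContours((l==i).astype(np.uint8),cv2.RETR_EXTERNAL,cv2.CHAIN_APPROX_NONE)[0],key=len)
e=cv2.fitEllipse(c);print(e,plane(C,e[0],.012),plane(C,e[0],.015))
X=plane(C,e[0],.014);print(go([X[0],X[1],.13],96.3),ctrl.state()['ee_pos'],ctrl.state()['grip_width'])
```

```text
((105.40718078613281, 212.93814086914062), (63.55189895629883, 74.31207275390625), 127.92330169677734) [0.5333 0.1651 0.012 ] [0.5324 0.1668 0.015 ]
(array([ 50.4, 234.1,   0.2]), np.float64(-0.1)) [ 0.6082 -0.061   0.1302] 0.3308181120567499
```

In the tool's units: 235 mm is 0.235, 108 mm is 0.108.

Emit:
step_arm([
  [[0.2,0.05,0.235,0,0],[0.2,0.05,0.235,0,0],[0.2,0.05,0.235,0,0],[0.2,0.05,0.235,0,0],[0.2,0.05,0.235,0,0],[0.2,0.05,0.235,0,0],[0.2,0.05,0.235,0,0],[0.2,0.05,0.235,0,0],[0.2,0.05,0.235,0.04,0],[0.2,0.05,0.235,0.075,0],[0.2,0.05,0.235,0.092,0],[0.2,0.05,0.235,0.1,0],[0.2,0.05,0.235,0.104,0],[0.2,0.05,0.235,0.106,0],[0.2,0.05,0.235,0.107,0],[0.2,0.05,0.235,0.108,0],[0.2,0.05,0.235,0.108,0]],
])

```text
time_s: 19.5
ee_pos: [0.5335, 0.1674, 0.0231]
ee_rot: [[-0.994, -0.108, 0.001], [-0.108, 0.994, 0.0], [-0.001, 0.0, -1.0]]
force: [-0.4, 0.3, -2.3]
grip_width: 0.327
grasp_force: 30.0
```

In the tool's units: 2 mm is 0.002, 1 mm is 0.001.

Emit:
step_arm([
  [[0.2,0,0,0.001,0],[0.2,0,0,0.002,0],[0.2,0,0,0.002,0]],
])

```text
time_s: 19.8
ee_pos: [0.5334, 0.1674, 0.021]
ee_rot: [[-0.994, -0.109, 0.0], [-0.109, 0.994, 0.0], [-0.0, 0.0, -1.0]]
force: [-2.4, -1.5, 2.5]
grip_width: 0.334
grasp_force: 30.0
```

In the tool's units: -155 mm is -0.155, -110 mm is -0.11.

Emit:
step_arm([
  [[0.2,0,0,0.0005,0],[0.2,0,0,0.0005,0],[0.55,0,0,0.0005,0],[0.55,0,0,0.0005,0],[0.55,0,0,0.0005,0],[0.55,0,0,0.0005,0],[0.55,0,0,-0.02,0],[0.55,0,0,-0.06,0],[0.55,0,0,-0.11,0],[0.55,0,0,-0.155,0],[0.55,0,0,-0.155,0],[0.55,0,0,-0.155,0]],
])

```text
time_s: 21.0
ee_pos: [0.5336, 0.1674, 0.1764]
ee_rot: [[-0.994, -0.109, 0.002], [-0.108, 0.994, 0.0], [-0.002, 0.0, -1.0]]
force: [-0.1, -0.1, -1.1]
grip_width: 0.554
grasp_force: 0.0
```

Run:
```python
from h import *
f,C,s=snap("wrist");cv2.imwrite("pics/w7.png",f);pickle.dump((f,C,s),open("w7.pkl","wb"))
print(s['ee_pos'],go([.461,-.0395,.1],109.7))
```

```text
[0.5336 0.1674 0.1764] (array([  94. , -197.7,   75. ]), np.float64(-13.5))
```

View pics/w7.png

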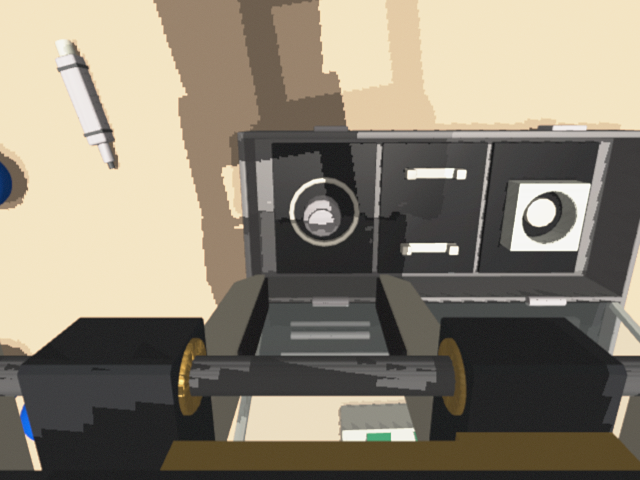

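The weight stands centred in the ring at (323,213), and the gauge is still over the boss. That was my last allowed picture, so the tester is placed by numbers only.

In the tool's units: -198 mm is -0.198, 94 mm is 0.094, -13.5 degrees is -0.075.

Emit:
step_arm([
  [[0.6,0.094,-0.198,0,-0.075],[0.6,0.094,-0.198,0,-0.075],[0.6,0.094,-0.198,0,-0.075],[0.6,0.094,-0.198,0,-0.075],[0.6,0.094,-0.198,0,-0.075],[0.6,0.094,-0.198,0.075,-0.075],[0.6,0.094,-0.198,0.075,-0.075],[0.6,0.094,-0.198,0.075,-0.075],[0.6,0.094,-0.198,0.075,-0.075],[0.6,0.094,-0.198,0.075,-0.075]],
])

```text
time_s: 22.05
ee_pos: [0.4619, -0.0397, 0.102]
ee_rot: [[-0.941, -0.338, 0.001], [-0.338, 0.941, -0.0], [-0.001, -0.001, -1.0]]
force: [-0.7, -0.0, -0.0]
grip_width: 0.599
grasp_force: 0.0
```

```bash
cat > e.py <<'E'
from h import *
f,C,s=snap("wrist");cv2.imwrite("pics/w8.png",f);pickle.dump((f,C,s),open("w8.pkl","wb"))
print(s['ee_pos'],s['ee_rot'][:,1])
f2,C2,_=pickle.load(open("w7.pkl","rb"))
for im,M in((f,C),(f2,C2)):
    u,v=proj(M,[.461,-.0395,.012]);print("pred",u,v)
    # difference from table colour: tester is grey (low saturation), lit or shaded
    b=im.astype(int);sat=b.max(2)-b.min(2)
    m=((sat<0.13*b.max(2)+4)&(b.max(2)>60)).astype(np.uint8)
    m=cv2.morphologyEx(m,cv2.MORPH_OPEN,np.ones((3,3)))
    n,l,st,ce=cv2.connectedComponentsWithStats(m)
    for i in range(1,n):
        if st[i,4]>150 and np.hypot(*(ce[i]-[u,v]))<60:
            c=max(cv2.findContours((l==i).astype(np.uint8),cv2.RETR_EXTERNAL,cv2.CHAIN_APPROX_NONE)[0],key=len)
            q=cv2.minAreaRect(c);bp=cv2.boxPoints(q);print(st[i],ce[i],q)
            W=np.array([plane(M,p,.012) for p in bp]);print(W,W.mean(0))
E
python3 e.py
```

```text
[ 0.4619 -0.0397  0.102 ] [-0.3379  0.9412 -0.0007]
pred 324.89312363445146 236.05128661298198
[ 313  170   24  134 2696] [324.8843 233.6027] ((324.4999694824219, 236.49996948242188), (132.99996948242188, 22.999996185302734), 90.0)
[[ 0.4203 -0.0627  0.012 ]
 [ 0.415  -0.0482  0.012 ]
 [ 0.507  -0.0141  0.012 ]
 [ 0.5127 -0.0302  0.012 ]] [ 0.4638 -0.0388  0.012 ]
pred 83.2236769090589 100.09192448426523
[  55   39   59  129 2924] [84.1474 99.1252] ((85.87931823730469, 102.94828033447266), (139.0858154296875, 27.29721450805664), 68.19859313964844)
[[ 0.4212 -0.0649  0.012 ]
 [ 0.4116 -0.0444  0.012 ]
 [ 0.5085 -0.0077  0.012 ]
 [ 0.5196 -0.0298  0.012 ]] [ 0.4652 -0.0367  0.012 ]
```

Run:
```python
from h import *
f,C,s=pickle.load(open("w8.pkl","rb"))
b=f.astype(int);sat=b.max(2)-b.min(2);m=(sat<0.13*b.max(2)+4)&(b.max(2)>60)
print([(v,int(m[v,300:350].sum()),int(b[v,325].sum())) for v in range(164,308,3)])
for v in(182,185,188,272,275,278):print(v,local(s,plane(C,(324.9,v),.016)))
```

```text
[(164, 0, 309), (167, 0, 467), (170, 12, 393), (173, 17, 650), (176, 16, 646), (179, 17, 644), (182, 16, 644), (185, 16, 644), (188, 22, 343), (191, 23, 585), (194, 23, 622), (197, 23, 625), (200, 24, 409), (203, 23, 309), (206, 23, 613), (209, 23, 607), (212, 23, 606), (215, 23, 600), (218, 23, 599), (221, 23, 596), (224, 24, 594), (227, 23, 457), (230, 23, 266), (233, 23, 257), (236, 23, 435), (239, 23, 444), (242, 23, 256), (245, 23, 256), (248, 23, 256), (251, 23, 259), (254, 23, 253), (257, 22, 368), (260, 23, 364), (263, 23, 371), (266, 23, 364), (269, 23, 364), (272, 23, 295), (275, 23, 196), (278, 22, 362), (281, 22, 363), (284, 17, 339), (287, 12, 363), (290, 12, 361), (293, 12, 361), (296, 12, 361), (299, 12, 353), (302, 8, 354), (305, 2, 177)]
182 [39.6205  0.3753 85.9193]
185 [37.6152  0.3806 85.9216]
188 [35.601   0.386  85.9239]
272 [-24.6648   0.5466  85.9919]
275 [-26.9651   0.5528  85.9945]
278 [-29.2764   0.5589  85.9971]
```

In the tool's units: 96 mm is 0.096, 1.7 mm is 0.0017.

Emit:
step_arm([
  [[0.6,0.0017,0.0005,0.04,0],[0.6,0.0017,0.0005,0.075,0],[0.6,0.0017,0.0005,0.09,0],[0.6,0.0017,0.0005,0.096,0],[0.6,0.0017,0.0005,0.096,0],[0.05,0.0017,0.0005,0.096,0],[0.05,0.0017,0.0005,0.096,0],[0.05,0.0017,0.0005,0.096,0],[0.05,0.0017,0.0005,0.096,0],[0.05,0.0017,0.0005,0.096,0],[0.05,0.0017,0.0005,0.096,0],[0.05,0.0017,0.0005,0.096,0],[0.05,0.0017,0.0005,0.086,0],[0.05,0.0017,0.0005,0.046,0],[0.05,0.0017,0.0005,0,0],[0.05,0.0017,0.0005,-0.024,0],[0.05,0.0017,0.0005,-0.024,0],[0.05,0.0017,0.0005,-0.024,0]],
])

```text
time_s: 23.9
ee_pos: [0.4595, -0.0398, 0.1249]
ee_rot: [[-0.941, -0.338, 0.001], [-0.338, 0.941, -0.0], [-0.001, -0.0, -1.0]]
force: [-0.5, 0.5, -1.0]
grip_width: 0.168
grasp_force: 30.0
```

```bash
python3 -c "
from h import *
s=ctrl.state();print(s['grip_width'],s['grasp_force'],go([.5223,.263,.125],96.3,s))"
```

```text
0.16817096029045742 29.999832808971405 (array([-161.3,  263.8,   -0.1]), np.float64(13.4))
```

In the tool's units: 264 mm is 0.264, -161 mm is -0.161, 13.5 degrees is 0.075.

Emit:
step_arm([
  [[0.05,-0.161,0.264,0,0.075],[0.05,-0.161,0.264,0,0.075],[0.05,-0.161,0.264,0,0.075],[0.05,-0.161,0.264,0,0.075],[0.05,-0.161,0.264,0,0.075],[0.05,-0.161,0.264,0,0.075],[0.05,-0.161,0.264,0,0.075],[0.05,-0.161,0.264,0,0.075],[0.05,-0.161,0.264,0,0.075],[0.05,-0.161,0.264,0,0.075],[0.05,-0.161,0.264,0.04,0.075],[0.05,-0.161,0.264,0.075,0.075],[0.05,-0.161,0.264,0.088,0.075],[0.05,-0.161,0.264,0.088,0.075],[0.05,-0.161,0.264,0.088,0.075]],
])

```text
time_s: 25.4
ee_pos: [0.5226, 0.2628, 0.0383]
ee_rot: [[-0.994, -0.108, 0.001], [-0.108, 0.994, 0.001], [-0.001, 0.0, -1.0]]
force: [0.1, -0.4, 0.3]
grip_width: 0.166
grasp_force: 30.0
```

```bash
python3 -c "
from h import *
s=ctrl.state();print(s['ee_pos'],s['force'],go([.5223,.263,.015],96.3,s))"
```

```text
[0.5226 0.2628 0.0383] [ 0.0723 -0.3895  0.2555] (array([ 0.3,  0.2, 23.3]), np.float64(-0.1))
```

In the tool's units: 20 mm is 0.02, 19 mm is 0.019.

Emit:
step_arm([
  [[0.05,0,0,0.008,0],[0.05,0,0,0.014,0],[0.05,0,0,0.017,0],[0.05,0,0,0.019,0],[0.05,0,0,0.02,0],[0.05,0,0,0.02,0]],
])

```text
time_s: 26.0
ee_pos: [0.5219, 0.2631, 0.0166]
ee_rot: [[-0.994, -0.109, -0.0], [-0.109, 0.994, 0.0], [0.0, 0.0, -1.0]]
force: [0.4, 0.1, -0.1]
grip_width: 0.172
grasp_force: 30.0
```

In the tool's units: 1 mm is 0.001.

Emit:
step_arm([
  [[0.05,0,0,0.001,0],[0.05,0,0,0.001,0],[0.05,0,0,0.001,0]],
])

```text
time_s: 26.3
ee_pos: [0.522, 0.2631, 0.0157]
ee_rot: [[-0.994, -0.109, 0.0], [-0.109, 0.994, 0.0], [-0.0, 0.0, -1.0]]
force: [0.6, -0.2, -0.1]
grip_width: 0.168
grasp_force: 30.0
```

In the tool's units: 1 mm is 0.001.

Emit:
step_arm([
  [[0.05,0,0,0.001,0],[0.05,0,0,0.001,0],[0.05,0,0,0.001,0]],
])

```text
time_s: 26.6
ee_pos: [0.522, 0.2631, 0.0148]
ee_rot: [[-0.994, -0.108, 0.0], [-0.108, 0.994, 0.0], [-0.0, 0.0, -1.0]]
force: [-0.9, 0.5, 2.5]
grip_width: 0.167
grasp_force: 30.0
```

Contact felt. I'll release and rise.

In the tool's units: -165 mm is -0.165, -150 mm is -0.15.

Emit:
step_arm([
  [[0.05,0,0,0.0003,0],[0.4,0,0,0.0003,0],[0.4,0,0,0.0003,0],[0.4,0,0,0.0003,0],[0.4,0,0,0.0003,0],[0.4,0,0,0.0003,0],[0.4,0,0,-0.015,0],[0.4,0,0,-0.05,0],[0.4,0,0,-0.1,0],[0.4,0.02,0,-0.15,0],[0.4,0.04,0,-0.165,0],[0.4,0.04,0,-0.165,0],[0.4,0.04,0,-0.165,0]],
])

```text
time_s: 27.9
ee_pos: [0.4822, 0.2588, 0.1807]
ee_rot: [[-0.994, -0.109, 0.002], [-0.109, 0.994, 0.001], [-0.002, 0.001, -1.0]]
force: [-0.7, -0.3, -0.7]
grip_width: 0.401
grasp_force: 0.0
```

Run:
```python
from h import *
f,C,s=snap("wrist");cv2.imwrite("pics/w9.png",f);print(s['ee_pos'],s['force'])
b=f.astype(int);sat=b.max(2)-b.min(2)
c0=proj(C,[.5222,.263,.024]);print("nest ctr px",c0)
ex=np.array([.994,.109,0]);ey=np.array([-.109,.994,0])
# rectified (ray-cast) samples on barrel-top plane: profile along and across the nest axes
for a in range(-62,63,4):
    row=[f[tuple(np.round(proj(C,np.array([.5222,.263,.020])+ex*a/1e3+ey*w/1e3)[::-1]).astype(int))].sum(dtype=int) for w in range(-20,21,2)]
    print(a,*row)
# others: look-alikes, compare initial and present views
_,d=pickle.load(open("cam0.pkl","rb"))
for n in("top","scene"):
    im,M,_=snap(n)
    for k,X in(("slot",[.461,-.203,.02]),("smallw",[.607,-.35,.02]),("marker",[.456,-.34,.015])):
        u,v=proj(M,X).astype(int);r=30;A=d[n]["frame"][v-r:v+r,u-r:u+r];B=im[v-r:v+r,u-r:u+r]
        sh,resp=cv2.phaseCorrelate(np.float32(cv2.Canny(A,60,150)),np.float32(cv2.Canny(B,60,150)));print(n,k,np.round(sh,2),round(resp,2))
```

```text
[0.4822 0.2588 0.1807] [-0.7117 -0.317  -0.6588]
nest ctr px [323.3678 257.7764]
-62 468 469 414 382 216 225 218 222 225 220 221 217 223 227 218 223 219 215 220 218 249
-58 206 201 198 194 83 88 91 88 92 86 86 94 91 84 89 91 88 89 82 206 212
-54 199 205 201 206 134 67 88 93 100 89 88 80 85 78 88 85 70 79 77 96 209
-50 204 198 197 198 199 129 92 88 89 75 87 89 64 84 67 92 89 83 83 69 97
-46 200 199 193 197 197 198 80 109 171 182 182 124 91 79 80 78 70 80 75 81 82
-42 192 187 184 185 186 186 195 526 630 673 672 603 365 84 82 73 78 73 76 67 84
-38 607 462 726 721 724 673 708 625 689 708 704 655 445 500 509 448 446 447 309 325 320
-34 339 311 341 344 343 342 313 618 685 699 694 623 372 405 513 507 511 514 378 511 508
-30 285 180 74 76 70 118 279 284 320 305 331 347 346 269 105 111 116 108 175 384 382
-26 91 115 107 126 127 150 395 447 443 450 444 431 432 348 125 120 121 129 120 119 125
-22 119 122 134 113 126 146 210 214 220 221 215 209 212 206 124 129 115 119 121 116 120
-18 124 127 122 125 118 166 412 447 436 444 441 433 433 338 128 122 127 117 119 120 121
-14 129 113 122 121 114 161 4
[... 1172 characters left out ...]
09 167 374 373
42 103 114 112 113 114 112 101 267 379 422 410 354 98 114 109 110 108 115 106 103 106
46 108 108 104 109 105 105 102 273 389 423 408 351 106 112 115 94 103 113 100 105 98
50 111 107 107 103 107 102 107 260 397 423 408 343 139 100 112 108 114 107 99 99 102
54 143 135 134 144 142 135 136 141 304 344 337 224 157 151 268 192 273 304 301 310 307
58 189 193 186 189 191 193 196 189 179 201 190 179 186 226 226 223 219 215 218 216 223
62 191 192 190 186 192 190 187 188 197 189 216 224 212 216 221 224 226 222 220 219 221
top slot [0.06 0.03] 1.01
top smallw [0. 0.] 1.0
top marker [0.08 0.  ] 0.99
scene slot [-0.02 -0.09] 0.95
scene smallw [ 0.03 -0.02] 0.99
scene marker [0.04 0.09] 0.91
```

The tester lies straight between both saddles, within about 4 mm of centre, and the look-alikes have not moved. I'm handing in.

```bash
python3 -c "
from rig import ctrl
print(ctrl.hand_in())"
```

```text
the job is handed in; nothing more can be done
None
```

I handed the job in at about 28 s: flap open to roughly 105°, hole gauge flat over the boss, large weight in the ring, tester straight between its saddles, look-alikes unmoved; no verdict came back, and I used all 14 pictures, so the tester's placing was checked by pixel measurement only.

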